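# Re-index the lens carriage on the optical rail

### The job

The lens carriage on the optical bench rail is parked near the light-source end. Squeeze its release lever towards the fixed grip plate to lift the locking tooth, keep it squeezed while sliding the carriage past the middle notch, and let go so that the tooth drops fully home in the last notch, nearest the camera. Find that notch by feel, never force the tooth hard against the notched strip, and leave the loose things around the rail where they are.

Things in the scene. Friction and masses are not known exactly. Their poses are not given: they have to be found in the camera images.
- rail: Fixed black breadboard (240 x 500 x 12 mm) with an aluminium bench rail (60 mm wide, 460 long, top 40 mm above the table) along its y. Origin: mid-rail at table height; z up; +y runs from the light source (black, 130 mm tall, y -192 to -228 mm) to the camera (black, 117 mm tall, y 184 to 231 mm).
- strip_mid (a point): Nominal place of the middle notch of the steel strip on the rail, level with its top face, 50 mm above the table (strip 18 x 241 mm). Cut 8 mm deep across it: parking slot (52 mm long, 65 mm to -y of here), middle notch (here) and last notch (70 mm to +y), both 11 mm long. The real strip, with all its notches, may be shifted up to 16 mm either way along y; this is not reported.
- carriage (a joint): Slide of the carriage along the rail (m), growing towards the camera (rail +y), range -0.012 to 0.165. Starts within 0.004 of 0, tooth in the parking slot. Nominally the tooth is centred in the middle notch at 0.065, in the last at 0.135, each up to 0.016 more or less with the strip's shift; play in a notch 1.5 mm either way. Drag 2 N with the tooth up, 6 to 10 N with it riding on the strip.
- lever (a joint): Release lever hinge (rad), axle across the rail: 0 = let go, tooth fully down in a notch; about 0.18 = tooth resting on the strip between notches; above 0.21 tooth clear of the strip; 0.34 = squeezed to its stop. A spring returns it: at the bar about 4 N at 0, 6 N at 0.18, 9 N at 0.34.
- grip (a point): On the carriage, 118 mm above the table, midway between grip plate and let-go bar: squeeze the two together from above along the rail, 56 mm over both when let go, 34 mm fully squeezed. Fingers that close in place draw the carriage up to 11 mm to +y; opening lets it slip back 3 to 6 mm. Axes as the rail's. Carriage top 64 mm high; black lens holder 130 mm tall, 81 to 95 mm to -y.
- plate (a point): Centre of the gripping area on the outer (-y) face of the fixed upright grip plate of the carriage (aluminium, 36 mm wide, 8 thick, top 130 mm above the table), 28 mm to -y of grip. Pushing this face to +y slides the carriage with the lever free: the tooth rides on the strip, drops by itself into the next notch and stops the carriage.
- bar (a point): Centre of the black round bar (12 mm thick, 36 long, across the rail) at the top of the steel lever. Let go: 22 mm to +y of grip and level with it; it swings towards the plate, to about 10 mm to +y at lever 0.18 and 0 at 0.34. The lever arm below reaches 64 mm above the table at rest.
- tooth: Dark steel locking tooth (14 x 8 x 18 mm, 8 along the rail) under the outer end of the lever, 45 mm to +y of grip. Origin: centre of its lower face, 42 mm above the table when home in a notch, 50 mm or more when out. More than 40 N between tooth and strip damages it.
- post: Loose steel post (12.6 mm thick, 68 tall) on a 32 mm round foot, standing on the breadboard on the far side of the rail; origin: centre of its underside.
- holder: Loose black post holder (tube 25 mm thick, 51 mm tall, foot 34 x 55 mm) on the breadboard on the far side of the rail; origin: centre of its underside.
- driver: Loose screwdriver, about 150 mm long, lying on the breadboard on the robot's side of the rail; origin: under its middle.
- foam_block: Loose white block, 50 x 50 x 30 mm, on the table to the left; origin: centre of its underside.
- wafer_box: Loose flat black sample box, 85 x 85 x 18 mm, on the table to the right; origin: centre of its underside.
- screw_tub: Loose clear open tub, 60 mm wide, 35 tall, on the table to the left; origin: centre of its underside.
- cleaner: Loose white bottle, 52 mm thick, 120 tall, on the table to the right; origin: centre of its underside.

How it is judged (in metres and radians):
On the way, in this order (a step that is already met when the one before it is completed fails the run):
1. the lever is squeezed (more than 0.22 rad) while the carriage is still at the parking slot (below 0.03) (value of joint lever above 0.22 rad and value of joint carriage below 0.03 m), for 0.1 s.
2. the carriage has been slid past the middle notch (beyond 0.092) with the tooth up (lever above 0.15) (value of joint carriage above 0.092 m and value of joint lever above 0.15 rad), for 0.05 s.
At the end, for the whole second after the job is handed in: The carriage stands at the last notch (carriage 0.117 to 0.153) with the tooth fully down in it (lever below 0.04 rad), at rest (under 5 mm/s) (value of joint lever below 0.04 rad and value of joint carriage between 0.117 and 0.153 m and velocity of joint carriage between -0.005 and 0.005 m/s); the robot touches nothing.
It fails at once if the tooth is pressed against the strip with more than 40 N (contact force between tooth and anything else above 40 N).
It fails at once if one of the loose things around the rail is moved more than 30 mm (distance of any of post, holder, driver, foam_block, wafer_box, screw_tub, cleaner from where it was at the start of the episode above 0.03 m).
It also fails if it takes over 45 s, if anything falls off the work surface, if the arm or the gripper's body presses on something with over 40 N, if the wrist force passes 120 N, or if a joint passes its speed limit or range.

### The arm

A 7-joint arm with a two-finger parallel gripper is mounted at the origin on the work surface. World frame = base frame: x ahead of the robot, y to its left, z up, the work surface at z = 0. Lengths are in mm, angles in rad, forces in N, time in s.
With the tool pointing down it reaches from about 400 to 850 mm from the base axis. Payload 4.4 kg.
Tool frame: the origin (TCP) lies on the centre line of the jaws, within the pads' length; the fingertips stand 22 mm ahead of it and the grasp point (between the pads) lies 3 mm ahead of it; x points along the fingers, z is the direction in which the jaws open and shut, and the axes are right-handed (so a half turn about x gives the same grasp; the last joint's range is limited). The gripper opens to 94 mm and grips with 3 to 60 N. Pads are 16 mm wide; open, the fingers measure 119 mm over their backs; the gripper's body (75 mm by 177 mm) begins 78 mm behind the grasp point.
Start: joints at [1.214, 0.628, 0.038, 1.517, -0.027, 0.996, -0.02], TCP at [186.395, -622.716, 227.478] pointing down, gripper open.
Joint ranges: [-3.06, 3.06], [-0.37, 2.12], [-1.25, 1.32], [0.18, 2.47], [-1.1, 4.24], [0.23, 1.98], [-2.94, 2.94]. Speed limits (rad/s): [2.57, 2.57, 3.14, 3.14, 3.14, 3.14, 3.14].

### API

Orientations are given as a rotation vector (axis times angle).
In Python, from station import bot gives the robot as it stands.
- The arm moves only by the tool arm_command, never from a script. Its argument "deltas" is a list of rows, each an object with "slide": the shift along the world's x, y, z in mm, a list of three; "spin": the turn about the world's z in rad; "jaw": the opening, from -1 (shut) to 1 (fully open). In form: [{"slide": [x, y, z], "spin": spin, "jaw": jaw}, ...]. A call has 1 to 10 rows; each row is the pose to reach, as a shift and turn from the pose measured when the call began; what a row does not reach only later rows make up. A row lasts 1/8 s, in which the tool goes at most 62.5 mm and 10.7 degrees, less where a joint would pass 70% of its speed; a pose out of reach is approached as far as the arm can. A call with a gripper value outside its range is refused whole. The fingers move at their own pace and stop on an object; "newtons" is the grip in N (left out, the last holds). Time passes only in rows, so rows that repeat a pose let the fingers close. It gives the time, the measured TCP pose, the force and the opening at its end, in the units of the state.
- bot.read_state(): the state, without advancing time (a new reading comes with each control period).
- bot.snapshot(name): name is "side" or "top"; returns the picture (384x512x3 uint8, red, green, blue); there is no depth.
- bot.get_calibration(name): a dict with "camera_matrix" (3x3 intrinsics, pixels), "R" (3x3) and "t" (3): a world point X has camera coordinates R X + t. Camera axes: x right, y down, z forward; pixel columns grow to the right and rows downward; lengths in mm; the calibration is good to about 2 mm. A picture is of the moment at which its call begins. get_calibration takes no time and is no camera call.
- bot.hand_in(): hands the job in, once; it reports no verdict.
The state is a dict: "t": time; "joints": joint angles; "qd": joint speeds; "effort": joint torques, N m; "eef_pos": TCP position; "orientation": TCP orientation; "force": force on the tool from outside, world axes, zero at the start; "moment": the same for the moment, N m; "finger_gap": opening from 0.0 (shut) to 1.0 (fully open).
Only numpy, scipy, OpenCV 4.12 (cv2) and the standard library are available. Lean on these libraries where they do the work, as an engineer would, in place of code of your own. Each camera call takes 0.05 s, during which the arm holds its last target. There are 200 camera calls.

## Working session

There is one attempt and no reset: what is moved stays moved. The work goes in short steps, Python scripts to look and compute and a tool call to move; the robot and the scene stay as the last step left them, time stands still between calls to the robot, and variables do not carry over. Pictures are saved under pics/ and viewed, about 8 in all and at most 12, crops included, and the job is handed in when it is done.

Besides the shell and the picture viewer there is one more tool, called as a command line: name --argument value ..., lists and objects as JSON in quotes. arm_command: Moves the arm, as the interface text tells. Its arguments: {"type":"object","properties":{"deltas":{"type":"array"},"newtons":{"type":"number"}},"required":["deltas"]}

```bash
mkdir -p pics; python3 - <<'E'
from station import bot
import cv2,numpy as np
for n in("side","top"):
    im=bot.snapshot(n); cv2.imwrite(f"pics/{n}0.png",im[:,:,::-1])
    c=bot.get_calibration(n); print(n,{k:np.round(v,3).tolist() for k,v in c.items()})
s=bot.read_state(); print({k:np.round(v,3).tolist() for k,v in s.items()})
E
```

```text
side {'camera_matrix': [[406.735, 0.0, 247.446], [0.0, 406.735, 191.483], [0.0, 0.0, 1.0]], 'R': [[-0.791, -0.612, -0.003], [-0.351, 0.458, -0.816], [0.501, -0.645, -0.577]], 't': [410.722, 244.789, 1181.563]}
top {'camera_matrix': [[479.193, 0.0, 255.596], [0.0, 479.193, 183.469], [0.0, 0.0, 1.0]], 'R': [[-0.001, -1.0, -0.019], [-0.991, 0.004, -0.135], [0.135, 0.018, -0.991]], 't': [31.765, 544.465, 1424.251]}
{'t': 0.1, 'joints': [1.214, 0.629, 0.038, 1.518, -0.027, 0.996, -0.02], 'qd': [0.0, -0.002, 0.001, -0.001, 0.0, -0.0, 0.001], 'effort': [0.003, -55.079, 1.147, -18.712, -0.052, 0.019, 0.0], 'eef_pos': [186.269, -622.187, 226.669], 'orientation': [0.993, 1.334, -0.992], 'force': [-0.409, -0.333, 0.642], 'moment': [0.035, -0.021, 0.037], 'finger_gap': 1.003}
```

View pics/side0.png

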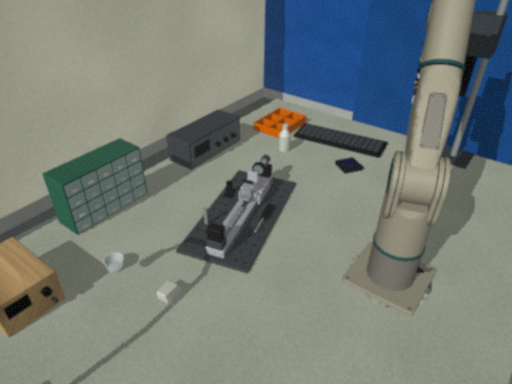

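View pics/top0.png

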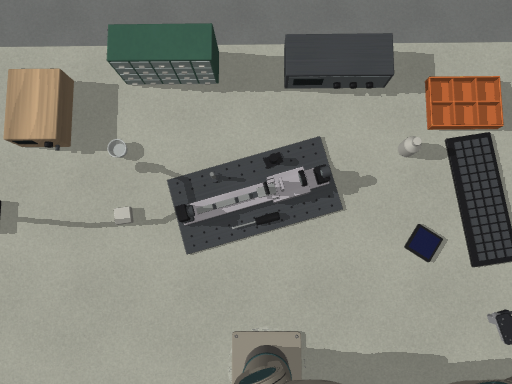

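The rail lies across the middle of the top view. The camera end is at (184,213), the light source at (322,174) and the carriage around (285,185). Next I'll zoom in and compute the board's pose.

```bash
cat > h.py <<'E'
import numpy as np,cv2
from station import bot
C={n:bot.get_calibration(n) for n in("side","top")}
def ray(n,p):
    c=C[n];K,R,t=(np.array(c[k],float) for k in("camera_matrix","R","t"))
    return -R.T@t, R.T@np.linalg.inv(K)@np.array([p[0],p[1],1.])
def onz(n,p,z):
    o,d=ray(n,p); return o+d*(z-o[2])/d[2]
def proj(n,X):
    c=C[n];K,R,t=(np.array(c[k],float) for k in("camera_matrix","R","t"))
    q=K@(R@np.array(X,float)+t); return q[:2]/q[2]
E
python3 - <<'E'
from h import *
a=cv2.imread("pics/top0.png");b=cv2.imread("pics/side0.png")
cv2.imwrite("pics/topz.png",cv2.resize(a[130:260,160:350],None,fx=4.2,fy=4.2,interpolation=cv2.INTER_CUBIC))
cv2.imwrite("pics/sidez.png",cv2.resize(b[145:270,170:305],None,fx=4.7,fy=4.7,interpolation=cv2.INTER_CUBIC))
# breadboard: dark blob in the top view -> min-area rect on z=12
g=cv2.cvtColor(a,cv2.COLOR_BGR2GRAY)
m=np.zeros_like(g);m[130:260,160:350]=(g[130:260,160:350]<85)*255
m=cv2.morphologyEx(m,cv2.MORPH_CLOSE,np.ones((9,9)));m=cv2.morphologyEx(m,cv2.MORPH_OPEN,np.ones((15,15)))
cs=cv2.findContours(m,cv2.RETR_EXTERNAL,cv2.CHAIN_APPROX_NONE)[0];c=max(cs,key=cv2.contourArea)
P=np.array([onz("top",p,12.)[:2] for p in c[:,0]],np.float32)
print(cv2.minAreaRect(P), cv2.boxPoints(cv2.minAreaRect(P)))
# metal rail, bright pixels
E
```

```text
((514.5701293945312, 35.728363037109375), (240.61752319335938, 499.39312744140625), 15.811370849609375) [[ 330.77826  243.19672]
 [ 466.84848 -237.30133]
 [ 698.362   -171.73999]
 [ 562.29175  308.75806]]
```

View pics/topz.png

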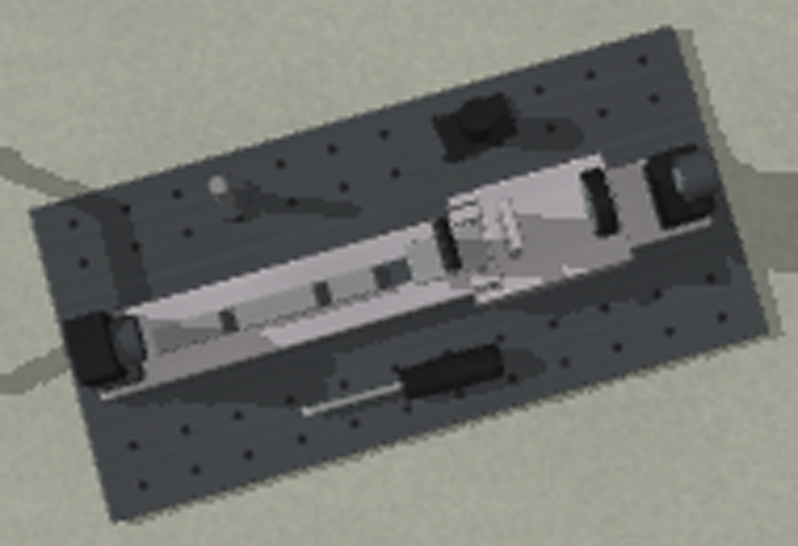

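View pics/sidez.png

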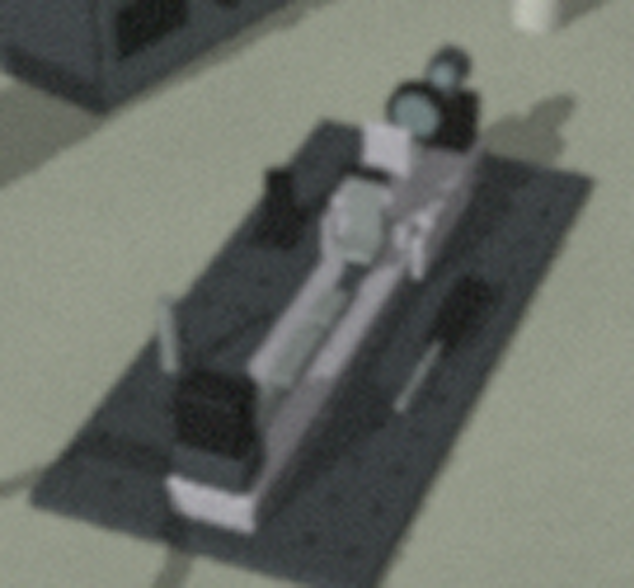

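```bash
cat >> h.py <<'E'
th=np.deg2rad(15.81);O=np.array([514.6,35.7]);ex=np.array([np.cos(th),np.sin(th)]);ey=np.array([-np.sin(th),np.cos(th)])
def rl(X): d=X[:2]-O; return np.round([d@ex,d@ey],1)
def w(x,y): return np.round(O+x*ex+y*ey,1)
def crop(p): return (160+p[0]/4.2-.4,130+p[1]/4.2-.4)
E
python3 - <<'E'
from h import *
for n,p,z in [("bar top",(447,245),124),("plate top",(508,227),130),("lens holder",(600,202),130),("last notch",(228,321),50),("mid notch",(322,293),50),("slot end",(410,270),50),("slot visible left edge",(374,280),50),("rail edge far",(300,262),40),("rail edge near",(300,342),40),
  ("light",(680,185),130),("cam",(95,350),117),("post",(220,185),80),("holder",(478,117),63),("driver",(450,372),20)]:
    X=onz("top",crop(p),z);print(n,X[:2].round(1),rl(X))
# from side view: plate top centre
for n,p,z in [("plate top s",(388,127),130),("bar s",(366,172),124),("post s",(167,300),80),("cam s",(215,380),117)]:
    X=onz("side",(170+p[0]/4.7,145+p[1]/4.7),z);print(n,X[:2].round(1),rl(X))
E
```

```text
bar top [519.7  -1.2] [ -5.1 -36.9]
plate top [531.1 -42.6] [ -5.5 -79.8]
lens holder [ 548.  -105.2] [  -6.3 -144.7]
last notch [474.8 155.7] [ -5.6 126.3]
mid notch [494.7  88.4] [-4.8 56.1]
slot end [511.1  25.2] [-6.2 -9.1]
slot visible left edge [504.   51.1] [-6.  17.7]
rail edge far [518.4 105. ] [22.5 65.6]
rail edge near [460.4 104.7] [-33.4  81.1]
light [ 559.4 -159.7] [ -10.1 -200.2]
cam [449.3 239.3] [ -7.4 213.7]
post [568.7 159.2] [ 85.7 104.1]
holder [620. -24.] [ 85.1 -86.2]
driver [439.8  -3.3] [-82.6 -17.1]
plate top s [529.6 -42.7] [ -6.9 -79.5]
bar s [511.7   6.8] [-10.6 -27. ]
post s [564.  162.9] [ 82.2 108.9]
cam s [451.  238.7] [ -5.9 212.7]
```

```bash
python3 - <<'E'
from h import *
from scipy.spatial.transform import Rotation as R
s=bot.read_state();M=R.from_rotvec(s["orientation"]).as_matrix();print(M.round(3))
z=M[:,2];print("jaw dir deg",np.degrees(np.arctan2(z[1],z[0])),"want mod180",np.degrees(np.arctan2(ey[1],ey[0])))
print(w(-5.5,-57.5))
E
```

```text
[[-0.     0.958  0.287]
 [ 0.002  0.287 -0.958]
 [-1.     0.    -0.002]]
jaw dir deg -73.33698069819884 want mod180 105.81
[525.  -21.1]
```

arm_command --deltas '[{"slide":[33,59,0],"spin":-0.002,"jaw":1},{"slide":[66,118,0],"spin":-0.004,"jaw":1},{"slide":[96,171,0],"spin":-0.006,"jaw":1},{"slide":[126,224,0],"spin":-0.008,"jaw":1},{"slide":[156,277,0],"spin":-0.01,"jaw":1},{"slide":[186,330,0],"spin":-0.012,"jaw":1},{"slide":[216,383,0],"spin":-0.015,"jaw":1},{"slide":[246,436,0],"spin":-0.015,"jaw":1},{"slide":[276,489,0],"spin":-0.015,"jaw":1},{"slide":[306,542,0],"spin":-0.015,"jaw":1}]' --newtons 25

```text
t: 1.35
eef_pos: [492.9, -78.3, 226.6]
orientation: [1.004, 1.329, -1.003]
force: [0.5, -0.5, -0.1]
finger_gap: 0.998
```

arm_command --deltas '[{"slide":[20,35,0],"spin":0,"jaw":1},{"slide":[32,57,0],"spin":0,"jaw":1},{"slide":[32,57,-30],"spin":0,"jaw":1},{"slide":[32,57,-60],"spin":0,"jaw":1},{"slide":[32,57,-60],"spin":0,"jaw":1}]'

```text
t: 1.98
eef_pos: [522.9, -21.2, 164.7]
orientation: [1.002, 1.333, -1.006]
force: [-0.1, 0.5, 0.5]
finger_gap: 1.001
```

```bash
python3 - <<'E'
from h import *
b=bot.snapshot("side")[:,:,::-1];a=bot.snapshot("top")[:,:,::-1]
z=lambda i:cv2.resize(i,(400,400),interpolation=cv2.INTER_CUBIC)
cv2.imwrite("pics/p1.png",np.hstack([z(b[130:230,200:300]),z(a[130:230,240:340])]))
print(bot.read_state()["eef_pos"],bot.read_state()["orientation"])
E
```

```text
[525.08581764 -21.38165254 166.98117011] [ 1.00460835  1.32842103 -1.00322136]
```

View pics/p1.png

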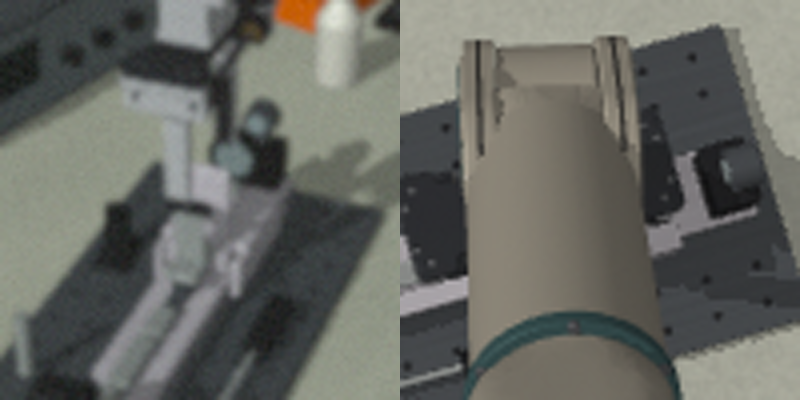

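The side view shows the front finger just on the camera side of the bar, at about (178,200) in the crop, and in line with it. I'll descend.

arm_command --deltas '[{"slide":[0,0,-15],"spin":0,"jaw":1},{"slide":[0,0,-30],"spin":0,"jaw":1},{"slide":[0,0,-45],"spin":0,"jaw":1},{"slide":[0,0,-45],"spin":0,"jaw":1}]'

```text
t: 2.58
eef_pos: [523.9, -21.4, 120.5]
orientation: [1.003, 1.331, -1.005]
force: [0.0, 0.2, 0.1]
finger_gap: 0.999
```

arm_command --deltas '[{"slide":[0,0,0],"spin":0,"jaw":-1},{"slide":[0,0,0],"spin":0,"jaw":-1},{"slide":[0,0,0],"spin":0,"jaw":-1},{"slide":[0,0,0],"spin":0,"jaw":-1},{"slide":[0,0,0],"spin":0,"jaw":-1},{"slide":[0,0,0],"spin":0,"jaw":-1}]' --newtons 25

```text
t: 3.32
eef_pos: [524.2, -21.8, 121.3]
orientation: [1.004, 1.33, -1.006]
force: [-1.3, -2.0, 12.2]
finger_gap: 0.401
```

arm_command --deltas '[{"slide":[0,0,0],"spin":0,"jaw":-1},{"slide":[0,0,0],"spin":0,"jaw":-1},{"slide":[0,0,0],"spin":0,"jaw":-1},{"slide":[0,0,0],"spin":0,"jaw":-1}]'

```text
t: 3.82
eef_pos: [524.2, -21.7, 121.3]
orientation: [1.004, 1.33, -1.006]
force: [0.1, -2.0, 3.8]
finger_gap: 0.408
```

```bash
python3 - <<'E'
from h import *
b=bot.snapshot("side")[:,:,::-1]
cv2.imwrite("pics/p2.png",cv2.resize(b[140:240,200:300],(600,600),interpolation=cv2.INTER_CUBIC))
s=bot.read_state();print(s["eef_pos"],s["force"],s["finger_gap"])
E
```

```text
[524.16270766 -21.73148713 121.31741395] [-0.13814456 -0.88351477  3.31052444] 0.40308128486827194
```

View pics/p2.png

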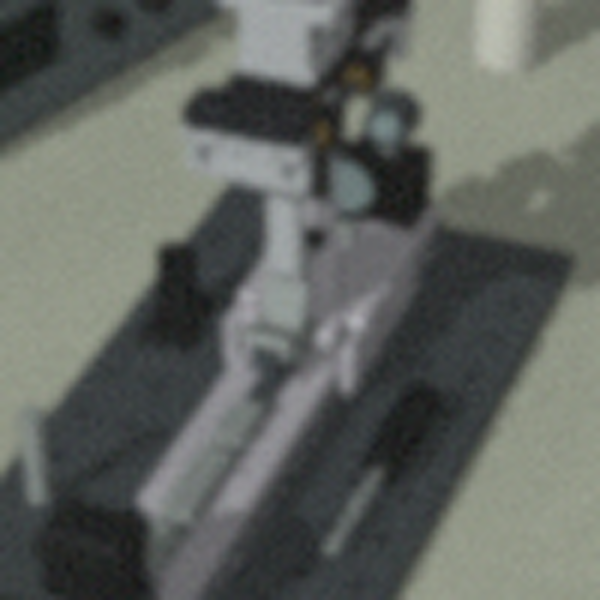

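The squeeze is holding at a 38 mm gap (lever about 0.28) and the fingers are on the plate and bar. I'll slide about 119 mm along the rail, stopping short of the last notch.

arm_command --deltas '[{"slide":[-1.5,5,0],"spin":0,"jaw":-1},{"slide":[-4,14.5,0],"spin":0,"jaw":-1},{"slide":[-8,28,0],"spin":0,"jaw":-1},{"slide":[-12,42,0],"spin":0,"jaw":-1},{"slide":[-16,56,0],"spin":0,"jaw":-1},{"slide":[-19.5,69,0],"spin":0,"jaw":-1},{"slide":[-23,82,0],"spin":0,"jaw":-1},{"slide":[-27,95,0],"spin":0,"jaw":-1},{"slide":[-30,106,0],"spin":0,"jaw":-1},{"slide":[-32,113,0],"spin":0,"jaw":-1}]' --newtons 32

```text
t: 5.12
eef_pos: [491.5, 92.1, 121.3]
orientation: [1.004, 1.331, -1.006]
force: [-2.6, -2.8, 4.9]
finger_gap: 0.399
```

```bash
python3 - <<'E'
from h import *
b=bot.snapshot("side")[:,:,::-1];a=bot.snapshot("top")[:,:,::-1]
z=lambda i:cv2.resize(i,(400,400),interpolation=cv2.INTER_CUBIC)
cv2.imwrite("pics/p3.png",np.hstack([z(b[150:250,190:290]),z(a[150:230,170:250])]))
s=bot.read_state();print(s["eef_pos"],rl(s["eef_pos"]),s["force"],s["finger_gap"])
E
```

```text
[491.26018545  93.0547249  121.30907681] [-6.8 61.5] [-3.62291094  1.33683459  5.88008872] 0.4024806336379103
```

View pics/p3.png

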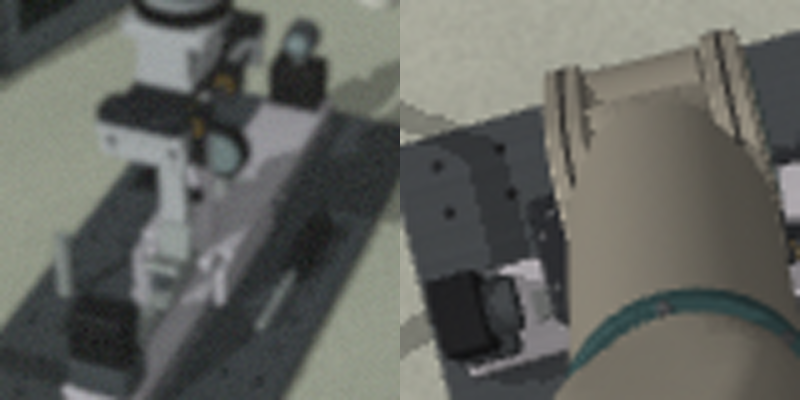

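The carriage moved 119 mm with the lever still squeezed. I estimate the tooth is about 11 mm short of the last notch, so I'll let go gradually.

arm_command --deltas '[{"slide":[0,0,0],"spin":0,"jaw":-0.1},{"slide":[0,0,0],"spin":0,"jaw":0.0},{"slide":[0,0,0],"spin":0,"jaw":0.1},{"slide":[0,0,0],"spin":0,"jaw":0.2},{"slide":[0,0,0],"spin":0,"jaw":0.5},{"slide":[0,0,0],"spin":0,"jaw":1},{"slide":[0,0,0],"spin":0,"jaw":1},{"slide":[0,0,0],"spin":0,"jaw":1}]'

```text
t: 6.22
eef_pos: [491.3, 93.0, 121.3]
orientation: [1.004, 1.332, -1.005]
force: [-0.6, -0.1, -0.1]
finger_gap: 0.98
```

```bash
python3 - <<'E'
from h import *
b=bot.snapshot("side")[:,:,::-1]
cv2.imwrite("pics/p4.png",cv2.resize(b[170:240,195:265],(600,600),interpolation=cv2.INTER_CUBIC))
s=bot.read_state();print(s["eef_pos"],rl(s["eef_pos"]),s["force"],s["finger_gap"])
E
```

```text
[491.26503588  93.03562983 121.33896908] [-6.8 61.5] [-0.18600661 -0.15919647 -0.39413102] 0.9934219134569454
```

View pics/p4.png

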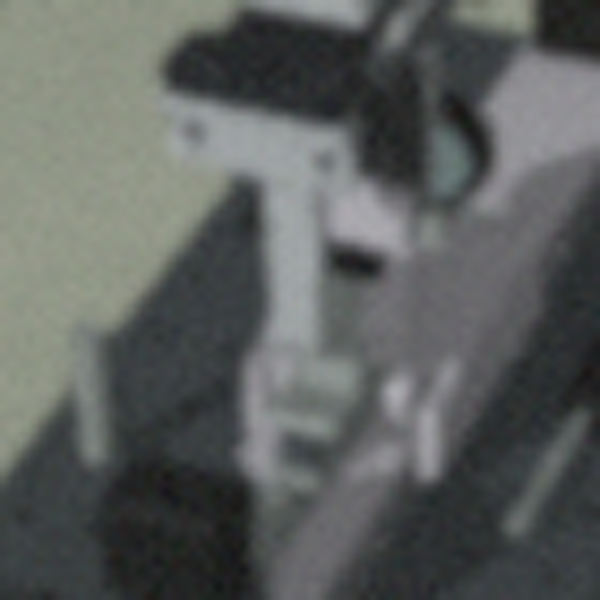

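The bar is still swung in towards the plate, so the tooth is riding on the strip. I'll bring the rear finger up to the plate and push gently.

arm_command --deltas '[{"slide":[-2,8,0],"spin":0,"jaw":1},{"slide":[-4,14,0],"spin":0,"jaw":1},{"slide":[-5,17,0],"spin":0,"jaw":1},{"slide":[-5.2,18.5,0],"spin":0,"jaw":1},{"slide":[-5.7,20,0],"spin":0,"jaw":1}]'

```text
t: 6.9
eef_pos: [485.6, 113.1, 121.3]
orientation: [1.004, 1.332, -1.005]
force: [-0.2, 0.0, -0.7]
finger_gap: 1.001
```

arm_command --deltas '[{"slide":[-0.3,1,0],"spin":0,"jaw":1},{"slide":[-0.6,2,0],"spin":0,"jaw":1},{"slide":[-0.8,3,0],"spin":0,"jaw":1},{"slide":[-1.1,4,0],"spin":0,"jaw":1}]'

```text
t: 7.4
eef_pos: [484.5, 117.1, 121.3]
orientation: [1.004, 1.332, -1.005]
force: [0.6, 0.6, 0.6]
finger_gap: 0.995
```

arm_command --deltas '[{"slide":[-0.3,1,0],"spin":0,"jaw":1},{"slide":[-0.6,2,0],"spin":0,"jaw":1},{"slide":[-0.8,3,0],"spin":0,"jaw":1}]'

```text
t: 7.78
eef_pos: [484.2, 118.2, 121.2]
orientation: [1.003, 1.33, -1.007]
force: [2.5, -6.4, -1.6]
finger_gap: 0.999
```

arm_command --deltas '[{"slide":[-0.6,2,0],"spin":0,"jaw":1},{"slide":[-0.8,3,0],"spin":0,"jaw":1},{"slide":[-1.1,4,0],"spin":0,"jaw":1},{"slide":[-1.4,5,0],"spin":0,"jaw":1}]'

```text
t: 8.28
eef_pos: [483.6, 120.5, 121.1]
orientation: [1.003, 1.327, -1.009]
force: [3.3, -7.6, -3.0]
finger_gap: 1.0
```

arm_command --deltas '[{"slide":[-0.8,3,0],"spin":0,"jaw":1},{"slide":[-1.1,4,0],"spin":0,"jaw":1},{"slide":[-1.4,5,0],"spin":0,"jaw":1},{"slide":[-1.7,6,0],"spin":0,"jaw":1}]'

```text
t: 8.78
eef_pos: [482.8, 123.8, 121.0]
orientation: [1.003, 1.323, -1.012]
force: [3.0, -7.6, -1.6]
finger_gap: 0.998
```

arm_command --deltas '[{"slide":[-0.8,3,0],"spin":0,"jaw":1},{"slide":[-1.1,4,0],"spin":0,"jaw":1},{"slide":[-1.4,5,0],"spin":0,"jaw":1}]'

```text
t: 9.15
eef_pos: [482.3, 126.1, 120.8]
orientation: [1.003, 1.32, -1.014]
force: [3.9, -7.4, -2.3]
finger_gap: 0.999
```

arm_command --deltas '[{"slide":[-0.8,3,0],"spin":0,"jaw":1},{"slide":[-1.1,4,0],"spin":0,"jaw":1}]'

```text
t: 9.4
eef_pos: [480.9, 130.6, 120.8]
orientation: [1.003, 1.32, -1.014]
force: [1.6, -0.9, 0.0]
finger_gap: 1.001
```

arm_command --deltas '[{"slide":[-0.6,2,0],"spin":0,"jaw":1},{"slide":[-0.8,3,0],"spin":0,"jaw":1}]'

```text
t: 9.65
eef_pos: [480.7, 131.6, 120.7]
orientation: [1.002, 1.318, -1.016]
force: [3.5, -8.3, -2.9]
finger_gap: 1.004
```

The force dropped and then came back, which suggests the tooth fell into the notch. I'll back off slightly and look.

arm_command --deltas '[{"slide":[2,-7,0],"spin":0,"jaw":1},{"slide":[3,-10,0],"spin":0,"jaw":1},{"slide":[3,-10,0],"spin":0,"jaw":1}]'

```text
t: 10.02
eef_pos: [483.7, 121.9, 120.8]
orientation: [1.002, 1.318, -1.015]
force: [0.1, -0.7, -0.4]
finger_gap: 0.998
```

```bash
python3 - <<'E'
from h import *
b=bot.snapshot("side")[:,:,::-1]
cv2.imwrite("pics/p5.png",cv2.resize(b[170:240,195:265],(600,600),interpolation=cv2.INTER_CUBIC))
s=bot.read_state();print(s["eef_pos"],rl(s["eef_pos"]),s["force"],s["finger_gap"])
E
```

```text
[483.60551709 122.06614258 120.76692082] [-6.3 91.5] [-0.48635706  1.27904236 -0.48432027] 1.00367074055737
```

View pics/p5.png

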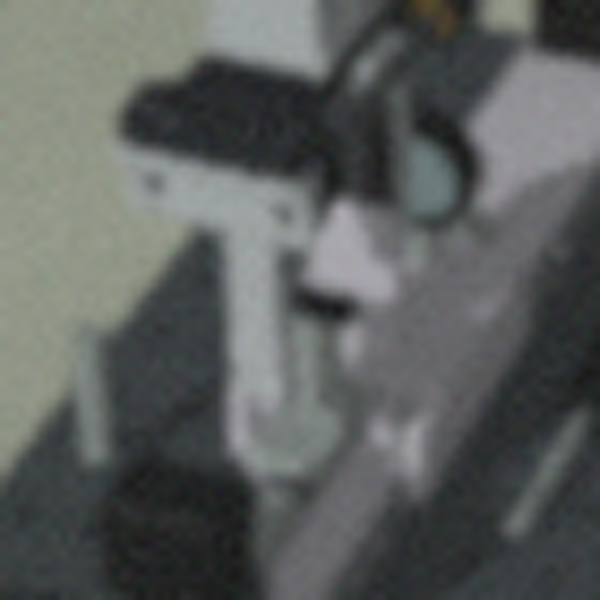

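arm_command --deltas '[{"slide":[-2,7,0],"spin":0,"jaw":1},{"slide":[-2.6,9,0],"spin":0,"jaw":1},{"slide":[-3,11,0],"spin":0,"jaw":1},{"slide":[-3.4,12.5,0],"spin":0,"jaw":1},{"slide":[-3.6,13,0],"spin":0,"jaw":1}]'

```text
t: 10.7
eef_pos: [481.0, 131.8, 120.6]
orientation: [1.001, 1.314, -1.018]
force: [3.8, -8.7, -2.9]
finger_gap: 0.998
```

arm_command --deltas '[{"slide":[-0.8,3,0],"spin":0,"jaw":1},{"slide":[-1.4,5,0],"spin":0,"jaw":1},{"slide":[-1.7,6,0],"spin":0,"jaw":1}]'

```text
t: 11.08
eef_pos: [481.1, 131.9, 120.3]
orientation: [1.0, 1.307, -1.024]
force: [5.9, -16.7, -5.8]
finger_gap: 1.0
```

The carriage holds still under a 17 N push, so the notch is stopping it. I'll back off, lift and retreat.

arm_command --deltas '[{"slide":[3,-10,0],"spin":0,"jaw":1},{"slide":[5.5,-19,0],"spin":0,"jaw":1},{"slide":[5.5,-19,0],"spin":0,"jaw":1},{"slide":[5.5,-19,30],"spin":0,"jaw":1},{"slide":[5.5,-19,65],"spin":0,"jaw":1},{"slide":[5.5,-19,100],"spin":0,"jaw":1},{"slide":[5.5,-60,110],"spin":0,"jaw":1},{"slide":[5.5,-115,110],"spin":0,"jaw":1},{"slide":[5.5,-170,110],"spin":0,"jaw":1},{"slide":[5.5,-225,110],"spin":0,"jaw":1}]'

```text
t: 12.32
eef_pos: [486.7, -93.6, 230.5]
orientation: [0.999, 1.308, -1.021]
force: [-0.3, 0.1, 0.0]
finger_gap: 1.003
```

arm_command --deltas '[{"slide":[0,-50,0],"spin":0,"jaw":1},{"slide":[0,-100,0],"spin":0,"jaw":1},{"slide":[0,-150,0],"spin":0,"jaw":1},{"slide":[0,-190,0],"spin":0,"jaw":1},{"slide":[0,-210,0],"spin":0,"jaw":1},{"slide":[0,-210,0],"spin":0,"jaw":1}]'

```text
t: 13.08
eef_pos: [486.7, -303.7, 230.3]
orientation: [1.001, 1.308, -1.022]
force: [-0.6, 0.3, 0.1]
finger_gap: 0.997
```

```bash
python3 - <<'E'
from h import *
b=bot.snapshot("side")[:,:,::-1];a=bot.snapshot("top")[:,:,::-1];cv2.imwrite("pics/top6.png",a)
cv2.imwrite("pics/p6.png",np.vstack([cv2.resize(b[170:240,185:275],(450,350),interpolation=cv2.INTER_CUBIC).copy(), cv2.resize(a[170:220,170:260],(450,250),interpolation=cv2.INTER_CUBIC)]))
s=bot.read_state();print(s["t"],s["eef_pos"],s["force"])
E
```

```text
13.175 [ 487.20456284 -301.31186436  230.3753861 ] [ 0.14808829 -0.48368525  0.29947213]
```

View pics/p6.png

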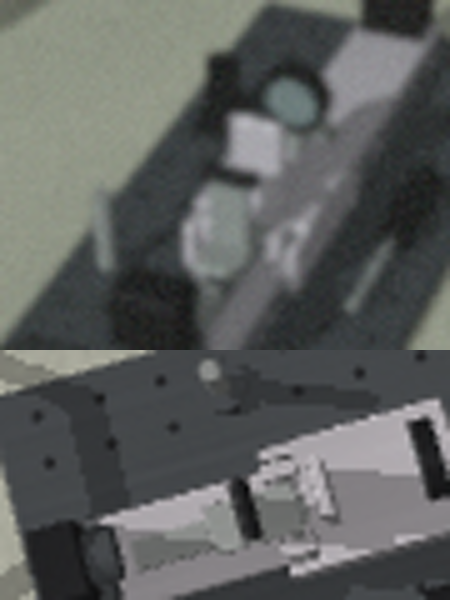

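The bar-to-plate spacing is back to its let-go value: 15 px now against 14.5 px at the start. The bar has moved about 135 mm and the loose things look unmoved, so I'm handing in.

```bash
python3 -c "
from station import bot
print(bot.hand_in())"
```

```text
the job is handed in; nothing more can be done
None
```

I moved the carriage from the parking slot to the last notch and handed the job in at about 13 s; no verdict is reported. I squeezed the lever at the parking slot, slid the carriage about 119 mm with the tooth up, and let go short of the last notch. I then pushed the plate gently until the tooth dropped in.

**Found by feel:** while the tooth rode on the strip the drag was about 8 N. It fell to about 2 N as the tooth dropped, and the carriage then held still under a check push of about 18 N.

**Last pictures:**
- The bar-to-plate spacing is back to its let-go value: 15 px now against 14.5 px at the start.
- The carriage has travelled about 135 mm, within the 117 to 153 mm allowed.
- The post, holder and driver look unmoved. I did not measure them or check the things out on the table, but the arm met no contact away from the carriage.
- The arm stands clear of everything.

**Where checks disagreed:**
- The squeeze stopped at 38 mm over plate and bar, not 34, so the lever was at roughly 0.28 rad, not at its stop. That is still above the 0.22 needed.
- The rail measured about 6 mm off the breadboard's centre line, so I aimed at the measured line.

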